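# Tip over the tally tags along the curved rack

## Robot

A 6-joint arm with a two-finger parallel gripper is mounted at the origin on a cart in front of the work surface, level with it; the furniture and walls round the work are solid. World frame = base frame: x ahead of the robot, y to its left, z up, the work surface at z = 0. Lengths are in mm, angles in rad, forces in N, time in s.
With the tool pointing down it reaches from about 325 to 875 mm from the base axis. Payload 4.4 kg.
Tool frame: the origin (TCP) lies between the finger pads; the fingertips stand r.tip_reach ahead of it and the grasp point (between the pads) is the TCP (r.tip_reach is the distance from the TCP to the fingertips, in mm); z points along the fingers, y is the line along which they close (so a half turn about z gives the same grasp; the last joint's range is limited). The gripper opens to 85 mm and grips with 20 to 120 N. Pads are 22 mm wide; open, the fingers measure 114 mm over their backs; the gripper's body (76 mm by 85 mm) begins 54 mm behind the grasp point. The pads swing forward as they close: fully open they stand 13 mm farther back than shut.
Start: joints at [1.141, 0.207, 1.542, -0, 1.393, -0.15], TCP at [158.804, 552.638, 250.282] pointing down, gripper open.
Joint ranges: [-2.73, 2.73], [-0.86, 2.22], [0.23, 2.46], [-1.11, 4.25], [0.08, 2.63], [-2.82, 2.82]. Speed limits (rad/s): [2.79, 2.79, 3.14, 3.14, 3.14, 3.14].

## Interface

Orientations are given as a unit quaternion [w, x, y, z].
In Python, from rig import r gives the robot as it stands.
- The arm moves only by the tool send_rows, never from a script. Its argument "plan" is a list of rows, each a list of 3 entries, a list of its own where there are three numbers: the shift along the world's x, y, z in m, then the turn, a rotation vector about the world's x, y, z in rad, then the opening in per cent of the stroke, from 0 (shut) to 100 (fully open). In form: [[[tx, ty, tz], [rx, ry, rz], grip], ...]. A call has 1 to 12 rows; each row shifts and turns the commanded pose from where the row before left it; what a row does not reach is not made up. A row lasts 1/10 s, in which the tool goes at most 50 mm and 8.59 degrees, less where a joint would pass 70% of its speed; a pose out of reach is approached as far as the arm can. A call with a gripper value outside its range is refused whole. The fingers move at their own pace and stop on an object; "grip_force" is the grip in N (left out, the last holds). Time passes only in rows, so rows that do not move let the fingers close. It gives the time, the measured TCP pose, the force, the opening and the grip force at its end, in the units of the state.
- r.read_state(): the state, without advancing time (a new reading comes with each control period).
- r.grab_frame(name): name is "side" or "top" or "wrist"; returns (picture, depth): 420x560x3 uint8, red, green, blue; 420x560 float32, mm along the optical axis (not along the pixel's ray), 0 where there is no reading.
- r.calibration(name): a dict with "intrinsics" (3x3 intrinsics, pixels), "T" (4x4, takes a point from camera to world coordinates). Camera axes: x right, y down, z forward; pixel columns grow to the right and rows downward; lengths in mm; the calibration is good to about 2 mm. A picture is of the moment at which its call begins: read the wrist's pose just before it. calibration takes no time and is no camera call; for the wrist camera it gives the pose at the moment of the call.
- r.close_job(): hands the job in; it is judged then, once.
The state is a dict: "t": time; "q": joint angles; "dq": joint speeds; "tau": joint torques, N m; "tcp_pos": TCP position; "orientation": TCP orientation; "ft_force": force on the tool from outside, world axes, zero at the start; "ft_torque": the same for the moment, N m; "gripper_width": finger opening in mm; "gripper_force": force on a finger pad.
Only numpy, scipy, OpenCV 4.12 (cv2) and the standard library are available. Lean on these libraries where they do the work, as an engineer would, in place of code of your own. Each camera call takes 0.05 s, during which the arm holds its last target. There are 200 camera calls.

## Task

The job is finished, so clear the tally rack: lightly run your fingertips along the curved row of orange tags, beginning at the end with the green dot, so that the tags go over one after another and every one is left leaning well over towards the other end. Only touch the tags: do not lift the grey rack or shove it out of place, do not press hard, and leave the stone and tools round it where they are.

Things in the scene. Friction and masses are not known exactly. Their poses are not given: they have to be found in the camera images.
- rack: tally rack: grey steel bar 50 mm wide, 22 mm high, bent to an arc (middle line: radius 150 mm, centre at x=-130 mm, y=0 of the rack frame, bulging to +x), about 290 mm end to end, loose on the bench, about 2 kg. Origin on the bench under it, z up. Five tags stand along the middle line; the end with a green dot lies at its -y, the other end at +y
- mark0 (a point): middle of the hinge pin of tag 1 of 5, counted from the green-dot end; 27 mm above the rack's underside, on the bar's middle line. It is fixed to the rack. The pins stand 56 mm apart along the arc
- mark1 (a point): middle of the hinge pin of tag 2 of 5, counted from the green-dot end; 27 mm above the rack's underside, on the bar's middle line. Fixed to the rack
- mark2 (a point): middle of the hinge pin of tag 3 of 5, counted from the green-dot end; 27 mm above the rack's underside, on the bar's middle line. Fixed to the rack
- mark3 (a point): middle of the hinge pin of tag 4 of 5, counted from the green-dot end; 27 mm above the rack's underside, on the bar's middle line. Fixed to the rack
- mark4 (a point): middle of the hinge pin of tag 5 of 5, counted from the green-dot end; 27 mm above the rack's underside, on the bar's middle line. Fixed to the rack
- tag0 (a joint): hinge angle of tag 1 (rad), orange plate, 26 mm wide across the row, 4 mm thick, top edge 30 mm from the pin. 0 = upright, negative = leaning towards the green dot, positive = tipped to the other end; range -0.6 to 1.35. Stiff hinge: stays where left, tips at about 2 N. A fingertip drawn along the row 8 to 18 mm above the pins tips it and slides over it
- tag1 (a joint): hinge angle of tag 2 (rad), as tag 1
- tag2 (a joint): hinge angle of tag 3 (rad), as tag 1
- tag3 (a joint): hinge angle of tag 4 (rad), as tag 1
- tag4 (a joint): hinge angle of tag 5 (rad), as tag 1
- nagura: small pale dressing stone, 81x44x23 mm, lying in the hollow of the rack's curve on the robot's side; bystander, origin under its centre
- tape: roll of cream masking tape lying flat, 83 mm across, 18 mm high; bystander
- gauge: wooden marking gauge, 137x92x47 mm; bystander
- caddy: small round dark-wood pot with a lid, 53 mm across, 78 mm high; bystander
- block: dark red-brown wooden offcut block, 90x60x55 mm; bystander

How it is judged (in metres and radians):
On the way, in this order (a step that is already met when the one before it is completed fails the run):
1. tag 1 from the green-dot end is tipped well over (value of joint tag0 above 0.7 rad), for 0.04 s.
2. tag 2 from the green-dot end is tipped well over (value of joint tag1 above 0.7 rad), for 0.04 s.
3. tag 3 from the green-dot end is tipped well over (value of joint tag2 above 0.7 rad), for 0.04 s.
4. tag 4 from the green-dot end is tipped well over (value of joint tag3 above 0.7 rad), for 0.04 s.
5. tag 5 from the green-dot end is tipped well over (value of joint tag4 above 0.7 rad), for 0.04 s.
At the end, for the whole second after the job is handed in: All five tags lean more than 0.7 rad (40 degrees) past upright, towards the end without the dot; the rack stands flat and at rest within 20 mm of where it was (value of joint each of tag0, tag1, tag2, tag3, tag4 above 0.7 rad and distance of rack from where it was at the start of the episode below 0.02 m and angle between rack's own z axis and vertical below 0.05 rad and linear speed of rack below 0.02 m/s); the robot touches nothing.
It fails at once if the rack is lifted or shoved more than 25 mm (distance of rack from where it was at the start of the episode above 0.025 m or height (world z) of rack above 0.01 m).
It fails at once if the fingers press on the rack or its tags with more than 20 N (contact force between the fingers and rack above 20 N).
It fails at once if a bystander is moved more than 15 mm (distance of any of nagura, tape, gauge, caddy, block from where it was at the start of the episode above 0.015 m).
It also fails if it takes over 38 s, if anything falls off the work surface, if the arm or the gripper's body presses on something with over 40 N, if the wrist force passes 120 N, or if a joint passes its speed limit or range.

## Working session

There is one attempt and no reset: what is moved stays moved. The work goes in short steps, Python scripts to look and compute and a tool call to move; the robot and the scene stay as the last step left them, time stands still between calls to the robot, and variables do not carry over. Pictures are saved under pics/ and viewed, at most 10 in all, crops included, and the job is handed in when it is done.

Besides the shell and the picture viewer there is one more tool, called after "Emit:" by a JSON object that holds its "api" and its "payload". send_rows: Moves the arm, as the interface text tells. Its arguments: {"type":"object","properties":{"plan":{"type":"array","items":{"type":"array"}},"grip_force":{"type":"number"}},"required":["plan"]}

```bash
mkdir -p pics; python3 - <<'E'
from rig import r
import cv2,numpy as np
s=r.read_state();print(s['t'],s['tcp_pos'],s['orientation'],s['gripper_width'],r.tip_reach)
for n in("top","side"):
    p,d=r.grab_frame(n);cv2.imwrite(f'pics/{n}.png',p[:,:,::-1]);np.save(f'pics/{n}.npy',d);c=r.calibration(n);np.savez(f'pics/{n}_c.npz',K=c['intrinsics'],T=c['T']);print(np.round(c['T'],3).tolist())
E
```

```text
0.0 [158.50086402 551.98717488 249.11919051] [-3.31615429e-04  1.39440630e-01  9.90229766e-01 -1.10020170e-03] 85.17899862735806 19.0
[[0.028, -0.975, 0.221, 158.263], [-1.0, -0.028, 0.005, -33.872], [0.001, -0.221, -0.975, 1461.525], [0.0, 0.0, 0.0, 1.0]]
[[0.913, -0.2, 0.355, 8.701], [-0.407, -0.465, 0.786, -1033.269], [0.008, -0.863, -0.506, 703.957], [0.0, 0.0, 0.0, 1.0]]
```

View pics/top.png

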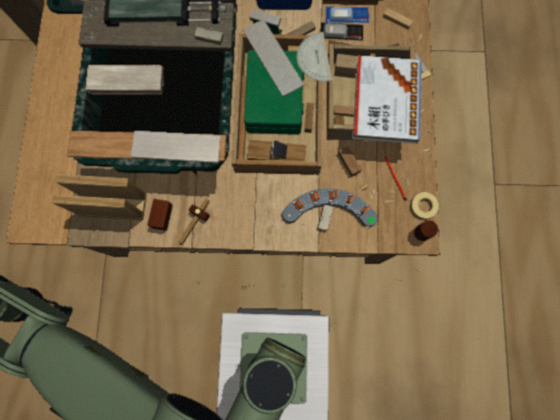

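View pics/side.png

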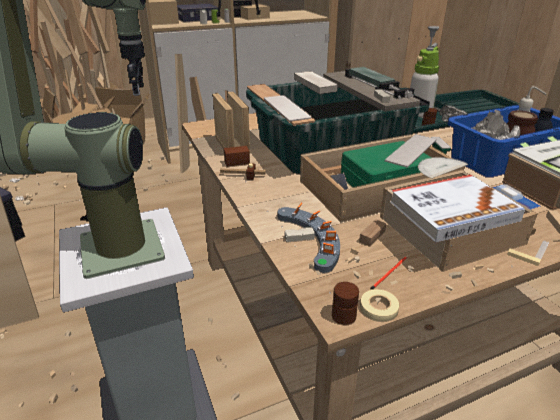

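The top view shows the rack around pixel (330,205), with its green dot at (370,219) on the robot's right. The nagura is at (326,217), and the crate wall lies behind. I'll measure it in enlarged crops.

```bash
cat > h.py <<'E'
import cv2,numpy as np
def load(n):
    p=cv2.imread(f'pics/{n}.png');d=np.load(f'pics/{n}.npy');z=np.load(f'pics/{n}_c.npz');K,T=z['K'],z['T']
    v,u=np.mgrid[:420,:560];P=np.stack([(u-K[0,2])/K[0,0]*d,(v-K[1,2])/K[1,1]*d,d],-1)@T[:3,:3].T+T[:3,3]
    return p,d,K,T,P
def ray(K,T,uv,z):
    w=T[:3,:3]@np.linalg.solve(K,np.array([uv[0],uv[1],1.]));return T[:3,3]+w*(z-T[2,3])/w[2]
E
python3 - <<'E'
from h import *
from scipy.optimize import least_squares
A=cv2.resize(load('top')[0][175:245,270:390],None,fx=6,fy=6,interpolation=cv2.INTER_CUBIC);cv2.imwrite('pics/topc.png',A)
B=cv2.resize(load('side')[0][195:275,265:355],None,fx=7,fy=7,interpolation=cv2.INTER_CUBIC);cv2.imwrite('pics/sidec.png',B)
for n,(a,b,c,e) in dict(top=(180,232,275,385),side=(200,275,270,348)).items():
    p,d,K,T,P=load(n);hsv=cv2.cvtColor(p,cv2.COLOR_BGR2HSV).astype(int)
    m=np.zeros(d.shape,bool);m[a:b,c:e]=1
    g=m&(hsv[...,1]<90)&(hsv[...,0]>85)&(P[...,2]>12)&(P[...,2]<32)
    Q=P[g];print(n,g.sum(),np.median(Q[:,2]),Q.min(0),Q.max(0))
    gr=m&(hsv[...,0]>45)&(hsv[...,0]<85)&(hsv[...,1]>120);print('green',P[gr].mean(0))
    f=least_squares(lambda x:np.hypot(Q[:,0]-x[0],Q[:,1]-x[1])-150,[300,-100],loss='soft_l1',f_scale=10);print('centre',f.x,np.std(f.fun))
    fl=m&(P[...,2]<8)&(P[...,2]>-15);print('bench z',np.median(P[fl][:,2]))
    o=m&((hsv[...,0]<12))&(hsv[...,1]>150)
    k,l,st,ce=cv2.connectedComponentsWithStats(o.astype(np.uint8))
    for i in range(1,k):
        if st[i,4]>5: print(ce[i].round(1),st[i,4],P[l==i].mean(0).round(),P[l==i][:,2].max().round())
E
```

```text
top 1033 20.566800192038045 [ 421.08747537 -301.9897074    12.30669763] [531.96703168 -15.45086789  31.828825  ]
green [ 438.39371882 -285.4216584    21.46852481]
centre [ 355.9546652  -155.38325868] 14.26380194726888
bench z -1.1684595919173262
[317.3 194.2] 10 [ 507. -119.   48.] 56.0
[332.9 194.8] 31 [ 509. -167.   40.] 55.0
[312.8 197.1] 22 [ 502. -106.   31.] 41.0
[348.8 199.8] 12 [ 494. -216.   41.] 53.0
[300.2 201.8] 11 [481. -67.  53.] 59.0
[297.  205.7] 16 [473. -58.  32.] 40.0
[362.4 211.3] 9 [ 459. -257.   42.] 56.0
side 1019 21.36260374475512 [ 421.370637   -307.79949521   12.07038812] [533.70225632 -14.43017279  31.51137153]
green [ 440.48806121 -284.07890902   22.52391964]
centre [ 358.84096524 -168.21449561] 15.613624506633613
bench z -0.032210135931904915
[296.9 209.1] 10 [472. -71.  43.] 56.0
[314.  214.7] 22 [ 507. -110.   38.] 53.0
[323.8 225.7] 25 [ 507. -168.   37.] 54.0
[329.8 231.6] 12 [ 495. -221.   55.] 56.0
[330.7 237.1] 31 [ 500. -219.   35.] 52.0
[328.3 248.1] 43 [ 467. -266.   42.] 59.0
```

View pics/topc.png

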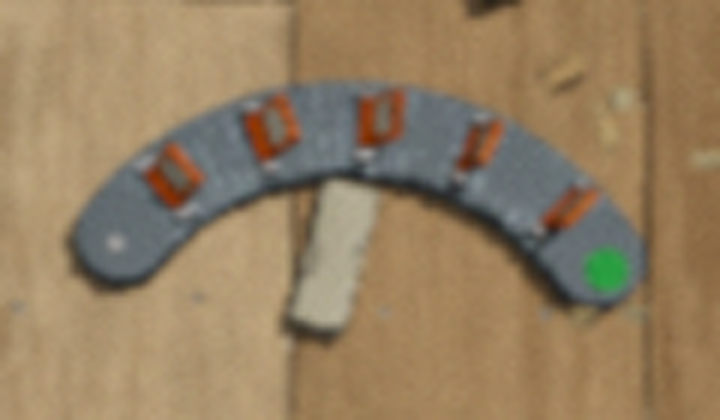

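View pics/sidec.png

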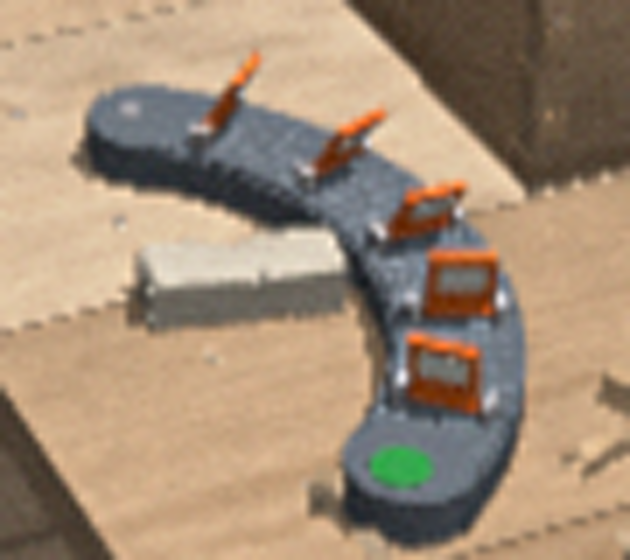

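Both views agree: the five tags stand close to upright. In the top crop, the green dot is at (606,270) and the white dot at the far end is at (115,242). I'll refine the arc from the dots and pin ends.

```bash
python3 - <<'E'
from h import *
pt={'top':dict(s=6,o=(270,175),dots=[(606,270),(115,242)],pins=[[(540,231),(598,195)],[(459,180),(498,124)],[(365,155),(365,95)],[(271,166),(248,103)],[(188,210),(143,160)]]),
'side':dict(s=7,o=(265,195),dots=[(402,467),(130,108)],pins=[[(393,378),(490,405)],[(410,303),(500,300)],[(379,231),(462,222)],[(306,174),(355,150)],[(200,131),(225,103)]])}
from scipy.optimize import least_squares
for n,D in pt.items():
    p,d,K,T,P=load(n)
    W=lambda q,z:ray(K,T,((q[0]+.5)/D['s']-.5+D['o'][0],(q[1]+.5)/D['s']-.5+D['o'][1]),z)[:2]
    a,b=[W(q,22) for q in D['dots']];h=(a-b)/2;L=np.hypot(*h);nrm=np.array([h[1],-h[0]])/L
    nrm*=-np.sign(nrm[0]);
    c=(a+b)/2+nrm*np.sqrt(150**2-L**2)*(-1)
    print(n,'dots',a,b,'halfang',np.arcsin(L/150),'candidates',(a+b)/2+nrm*np.sqrt(150**2-L**2),c, 'yaw',np.arctan2(*( (b-a)[::-1]))-np.pi/2)
    M=np.array([(W(q[0],27)+W(q[1],27))/2 for q in D['pins']]);print(M.round(1).tolist())
    def res(x): 
        t=x[2]+(np.arange(5)-2)*56/150
        return (np.c_[x[0]+150*np.cos(t),x[1]+150*np.sin(t)]-M).ravel()
    f=least_squares(res,[360,-160,0]);print('fit',f.x,f.fun.round(1))
    m=np.zeros(d.shape,bool)
    if n=='top': m[180:232,275:385]=1
    else: m[200:275,270:348]=1
    hsv=cv2.cvtColor(p,cv2.COLOR_BGR2HSV)
    g=m&(P[...,2]>17)&(P[...,2]<26)&(hsv[...,1]<90)&(hsv[...,0]>85);Q=P[g]
    rr=np.hypot(Q[:,0]-f.x[0],Q[:,1]-f.x[1]);print(np.percentile(rr,[2,10,50,90,98]))
    t=np.arctan2(Q[:,1]-f.x[1],Q[:,0]-f.x[0]);print('ang ext mid',(np.percentile(t,.5)+np.percentile(t,99.5))/2)
E
```

```text
top dots [ 438.29443024 -285.04542366] [445.78718023 -33.42681036] halfang 0.9956275362636222 candidates [ 360.48049408 -156.80739756] [ 523.6011164  -161.66483646] yaw -0.029769405192690668
[[466.5, -265.6], [497.3, -219.2], [510.0, -160.7], [503.4, -106.3], [475.4, -58.5]]
fit [ 3.60736082e+02 -1.56529071e+02 -4.25946869e-02] [-0.1  2.6  0.6  2.1  0.6 -2.2 -0.8 -1.5 -0.3 -0.9]
[125.63343489 128.60280084 145.46025023 167.07845301 170.61925999]
ang ext mid -0.00279395072670352
side dots [ 440.76580934 -284.1565288 ] [448.26452274 -29.62138516] halfang 1.0137466477315809 candidates [ 365.24692541 -154.55368095] [ 523.78340667 -159.22423301] yaw -0.02945190596817593
[[470.7, -257.0], [501.9, -210.3], [513.7, -161.0], [502.4, -106.1], [473.3, -56.6]]
fit [ 3.62504572e+02 -1.56299902e+02 -1.47096959e-02] [ 0.4 -2.8 -0.5 -2.8 -1.2  2.5  0.6  2.4  0.8  0.6]
[123.64327543 126.9641103  148.94093518 170.148087   174.19861651]
ang ext mid -0.04383664364950246
```

Emit:
{"api": "send_rows", "payload": {"plan": [[[0.0225,-0.0335,0],[0,0,-0.1],0],[[0.0225,-0.0335,0],[0,0,-0.1],0],[[0.0225,-0.0335,0],[0,0,-0.1],0],[[0.0225,-0.0335,0],[0,0,-0.1],0],[[0.0225,-0.0335,0],[0,0,-0.1],0],[[0.0225,-0.0335,0],[0,0,-0.1],0],[[0.0225,-0.0335,0],[0,0,-0.1],0],[[0.0225,-0.0335,0],[0,0,-0.1],0],[[0.0225,-0.0335,0],[0,0,-0.1],0],[[0.0225,-0.0335,0],[0,0,-0.1],0],[[0.0225,-0.0335,0],[0,0,-0.1],0],[[0.0225,-0.0335,0],[0,0,-0.1],0]]}}

```text
t: 1.3
tcp_pos: [429.1, 149.1, 249.9]
orientation: [-0.0, 0.676, 0.737, -0.0]
ft_force: [0.2, 0.3, 0.1]
gripper_width: -0.2
gripper_force: 0.0
```

Emit:
{"api": "send_rows", "payload": {"plan": [[[0,-0.0367,-0.01],[0,0,-0.1],0],[[0,-0.0367,-0.01],[0,0,-0.1],0],[[0,-0.0367,-0.01],[0,0,-0.1],0],[[0,-0.0367,-0.01],[0,0,-0.1],0],[[0,-0.0367,-0.01],[0,0,-0.1],0],[[0,-0.0367,-0.01],[0,0,-0.1],0],[[0,-0.0367,-0.01],[0,0,-0.1],0],[[0,-0.0367,-0.01],[0,0,-0.1],0],[[0,-0.0367,-0.01],[0,0,-0.1],0],[[0,-0.0367,-0.01],[0,0,-0.1],0],[[0,-0.0367,-0.01],[0,0,-0.1],0],[[0,-0.0367,-0.01],[0,0,-0.1],0]]}}

```text
t: 2.5
tcp_pos: [428.2, -291.0, 129.4]
orientation: [-0.0, 0.974, 0.227, -0.0]
ft_force: [-0.1, 0.8, 0.7]
gripper_width: 0.2
gripper_force: 0.0
```

```bash
python3 - <<'E'
from rig import r
from h import *
s=r.read_state();print({k:np.round(s[k],3) for k in('t','q','tcp_pos','orientation','ft_force','gripper_width')})
n='side';p,d=r.grab_frame(n);c=r.calibration(n);cv2.imwrite('pics/side2.png',p[:,:,::-1]);np.save('pics/side2.npy',d);np.savez('pics/side2_c.npz',K=c['intrinsics'],T=c['T'])
p,d,K,T,P=load('side2')
t=np.array([*s['tcp_pos'][:2]]);m=(np.hypot(P[...,0]-t[0],P[...,1]-t[1])<30)&(P[...,2]>60)&(d>0)
Q=P[m];print(len(Q),Q[:,2].min(),np.percentile(Q[:,2],[1,5]));v,u=np.where(m);print(u.min(),u.max(),v.min(),v.max())
for z in range(90,150,6):
    S=Q[(Q[:,2]>z)&(Q[:,2]<z+6)]
    if len(S):print(z,len(S),S[:,:2].mean(0).round(),np.ptp(S[:,:2],0).round())
cv2.imwrite('pics/s2c.png',cv2.resize(p[170:290,260:360],None,fx=5,fy=5,interpolation=cv2.INTER_CUBIC))
E
```

```text
{'t': np.float64(2.5), 'q': array([-0.764,  0.223,  1.793,  0.   ,  1.126,  0.349]), 'tcp_pos': array([ 428.249, -291.023,  129.405]), 'orientation': array([-0.   ,  0.974,  0.227, -0.   ]), 'ft_force': array([-0.149,  0.777,  0.736]), 'gripper_width': np.float64(0.156)}
932 109.71648117733753 [116.92114959 125.12937061]
309 344 78 236
108 5 [ 423. -297.] [12.  8.]
114 17 [ 420. -296.] [15. 21.]
120 29 [ 426. -299.] [25. 24.]
126 31 [ 424. -299.] [25. 21.]
132 25 [ 424. -299.] [24. 25.]
138 29 [ 423. -298.] [23. 23.]
144 22 [ 421. -297.] [15. 21.]
```

View pics/s2c.png

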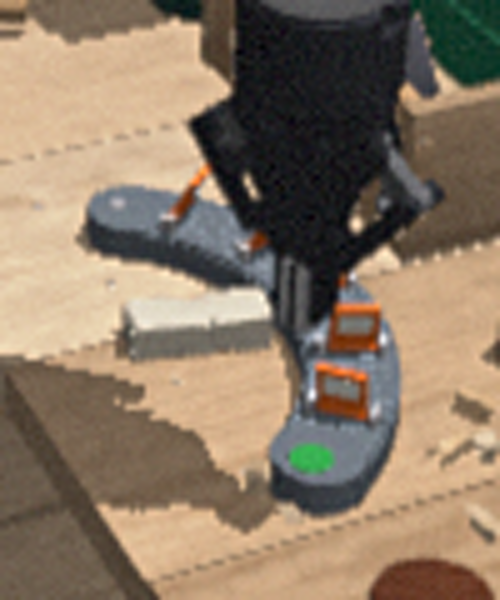

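Shut tips are at about z=110 with the TCP at 129, so a 19 mm reach holds. I'll check clearance behind the rack and list the waypoints.

```bash
python3 - <<'E'
from h import *
P=load('top')[4]
for x in range(530,680,20):
  for y in range(-300,20,80):
    m=(P[...,0]>x)&(P[...,0]<x+20)&(P[...,1]>y)&(P[...,1]<y+80)
    print(x,y,P[m][:,2].max().round() if m.any() else None,end=' | ')
  print()
x0,y0=428.8,-289.8
t=-1.11+.08*np.arange(0,26)
X=np.c_[361.5+150*np.cos(t),-156+150*np.sin(t)]
print(np.diff(X,axis=0).round(1).tolist(), X[-1],t[-1], X[0])
E
```

```text
530 -300 20.0 | 530 -220 26.0 | 530 -140 23.0 | 530 -60 9.0 | 
550 -300 14.0 | 550 -220 6.0 | 550 -140 7.0 | 550 -60 8.0 | 
570 -300 33.0 | 570 -220 8.0 | 570 -140 106.0 | 570 -60 105.0 | 
590 -300 37.0 | 590 -220 38.0 | 590 -140 104.0 | 590 -60 106.0 | 
610 -300 34.0 | 610 -220 34.0 | 610 -140 105.0 | 610 -60 74.0 | 
630 -300 35.0 | 630 -220 38.0 | 630 -140 104.0 | 630 -60 80.0 | 
650 -300 142.0 | 650 -220 36.0 | 650 -140 104.0 | 650 -60 81.0 | 
670 -300 144.0 | 670 -220 141.0 | 670 -140 103.0 | 670 -60 62.0 | 
[[10.5, 5.8], [10.0, 6.6], [9.5, 7.4], [8.9, 8.1], [8.2, 8.8], [7.4, 9.4], [6.7, 10.0], [5.9, 10.5], [5.0, 10.9], [4.1, 11.3], [3.2, 11.6], [2.3, 11.8], [1.3, 11.9], [0.4, 12.0], [-0.6, 12.0], [-1.6, 11.9], [-2.5, 11.7], [-3.4, 11.5], [-4.3, 11.2], [-5.2, 10.8], [-6.1, 10.4], [-6.9, 9.8], [-7.6, 9.3], [-8.4, 8.6], [-9.0, 7.9]] [455.91180399 -39.43923787] 0.8899999999999999 [ 428.19922751 -290.35480285]
```

The crate edge (x≈575, 106 mm high) would be close to the finger knuckles. I'll turn the fingers' wide axis along the row, then lower.

Emit:
{"api": "send_rows", "payload": {"plan": [[[0,0,-0.0059],[0,0,-0.131],0],[[0,0,-0.0059],[0,0,-0.131],0],[[0,0,-0.0059],[0,0,-0.131],0],[[0,0,-0.0059],[0,0,-0.131],0],[[0,0,-0.0059],[0,0,-0.131],0],[[0,0,-0.0059],[0,0,-0.131],0],[[0,0,-0.0059],[0,0,-0.131],0],[[0,0,-0.0059],[0,0,-0.131],0],[[0,0,-0.0059],[0,0,-0.131],0],[[0,0,-0.0059],[0,0,-0.131],0],[[0,0,-0.0059],[0,0,-0.131],0],[[0,0,-0.0059],[0,0,-0.131],0]]}}

```text
t: 3.75
tcp_pos: [428.5, -289.3, 58.9]
orientation: [-0.0, 0.849, -0.529, -0.0]
ft_force: [0.6, 0.2, 0.2]
gripper_width: 0.3
gripper_force: 0.0
```

Emit:
{"api": "send_rows", "payload": {"plan": [[[0.0053,0.0029,0],[0,0,0.04],0],[[0.0052,0.0029,0],[0,0,0.04],0],[[0.005,0.0033,0],[0,0,0.04],0],[[0.005,0.0033,0],[0,0,0.04],0],[[0.0048,0.0037,0],[0,0,0.04],0],[[0.0047,0.0037,0],[0,0,0.04],0],[[0.0045,0.004,0],[0,0,0.04],0],[[0.0044,0.0041,0],[0,0,0.04],0],[[0.0041,0.0044,0],[0,0,0.04],0],[[0.0041,0.0044,0],[0,0,0.04],0]]}}

```text
t: 4.75
tcp_pos: [476.2, -252.7, 59.5]
orientation: [0.0, 0.938, -0.346, -0.0]
ft_force: [-0.4, -0.9, 0.9]
gripper_width: 0.1
gripper_force: 0.4
```

```bash
python3 - <<'E'
from rig import r
from h import *
s=r.read_state();print({k:np.round(s[k],3) for k in('t','q','tcp_pos','orientation','ft_force')})
p,d=r.grab_frame('side');cv2.imwrite('pics/s3c.png',cv2.resize(p[170:290,260:360,::-1],None,fx=5,fy=5,interpolation=cv2.INTER_CUBIC))
E
```

```text
{'t': np.float64(4.75), 'q': array([-0.648,  0.369,  1.777, -0.   ,  0.996,  1.629]), 'tcp_pos': array([ 476.173, -252.728,   59.471]), 'orientation': array([ 0.   ,  0.938, -0.346, -0.   ]), 'ft_force': array([-0.418, -0.859,  0.906])}
```

View pics/s3c.png

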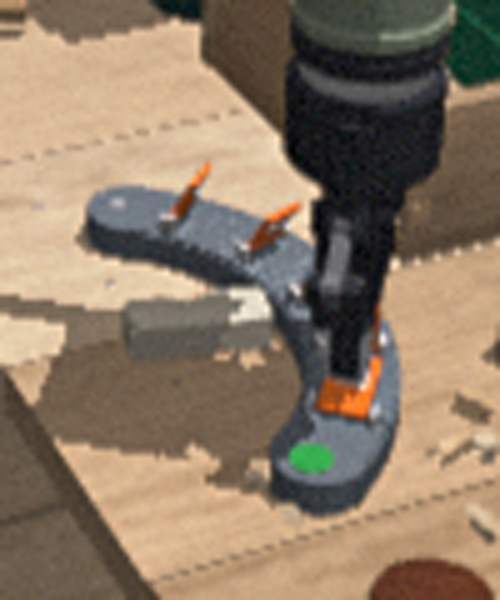

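Tag 1 is tipping over, with the fingertip centred on it and only light force. I'll carry on along the arc.

Emit:
{"api": "send_rows", "payload": {"plan": [[[0.0074,0.0094,0],[0,0,0.08],0],[[0.0067,0.01,0],[0,0,0.08],0],[[0.0059,0.0105,0],[0,0,0.08],0],[[0.005,0.0109,0],[0,0,0.08],0],[[0.0041,0.0113,0],[0,0,0.08],0],[[0.0032,0.0116,0],[0,0,0.08],0],[[0.0023,0.0118,0],[0,0,0.08],0],[[0.0013,0.0119,0],[0,0,0.08],0],[[0.0004,0.012,0],[0,0,0.08],0],[[-0.0006,0.012,0],[0,0,0.08],0]]}}

```text
t: 5.8
tcp_pos: [512.1, -141.3, 59.7]
orientation: [0.0, 0.999, 0.047, 0.001]
ft_force: [0.1, -0.7, 0.4]
gripper_width: 0.1
gripper_force: 0.3
```

Emit:
{"api": "send_rows", "payload": {"plan": [[[-0.0016,0.0119,0],[0,0,0.08],0],[[-0.0025,0.0117,0],[0,0,0.08],0],[[-0.0034,0.0115,0],[0,0,0.08],0],[[-0.0043,0.0112,0],[0,0,0.08],0],[[-0.0052,0.0108,0],[0,0,0.08],0],[[-0.0061,0.0104,0],[0,0,0.08],0],[[-0.0069,0.0098,0],[0,0,0.08],0],[[-0.0076,0.0093,0],[0,0,0.08],0],[[-0.0084,0.0086,0],[0,0,0.08],0],[[-0.009,0.0079,0],[0,0,0.08],0]]}}

```text
t: 6.8
tcp_pos: [456.9, -38.1, 59.8]
orientation: [0.0, 0.902, 0.432, 0.001]
ft_force: [0.4, 0.2, 0.4]
gripper_width: -0.0
gripper_force: 0.3
```

Emit:
{"api": "send_rows", "payload": {"plan": [[[-0.0096,0.0072,0],[0,0,0.08],0],[[-0.0102,0.0064,0],[0,0,0.08],0],[[-0.0106,0.0056,0],[0,0,0.08],0],[[0,0,0.02],[0,0,0],0],[[0,0,0.03],[0,0,0],0],[[0,0,0.04],[0,0,0],0],[[0,0.02,0.04],[0,0,0],0],[[-0.02,0.04,0.02],[0,0,0],0],[[-0.02,0.04,0],[0,0,0],0],[[-0.02,0.04,0],[0,0,0],0],[[0,0.04,0],[0,0,0],0],[[0,0,0],[0,0,0],0]]}}

```text
t: 8.0
tcp_pos: [365.1, 164.6, 209.9]
orientation: [-0.001, 0.843, 0.538, 0.001]
ft_force: [-0.3, -0.3, -0.3]
gripper_width: 0.0
gripper_force: 0.0
```

```bash
python3 - <<'E'
from rig import r
from h import *
print(r.read_state()['tcp_pos'],r.read_state()['t'])
p,d=r.grab_frame('side');a=cv2.resize(p[195:275,265:355,::-1],None,fx=5,fy=5,interpolation=cv2.INTER_CUBIC)
p,d=r.grab_frame('top');b=cv2.resize(p[165:245,270:336+55,::-1],(300,200),interpolation=cv2.INTER_CUBIC)
c=np.zeros((400,800,3),np.uint8);c[:,:450]=a;c[:200,460:760]=b;cv2.imwrite('pics/end.png',c)
E
```

```text
[365.11451291 164.60094812 209.87291859] 8.0
```

View pics/end.png

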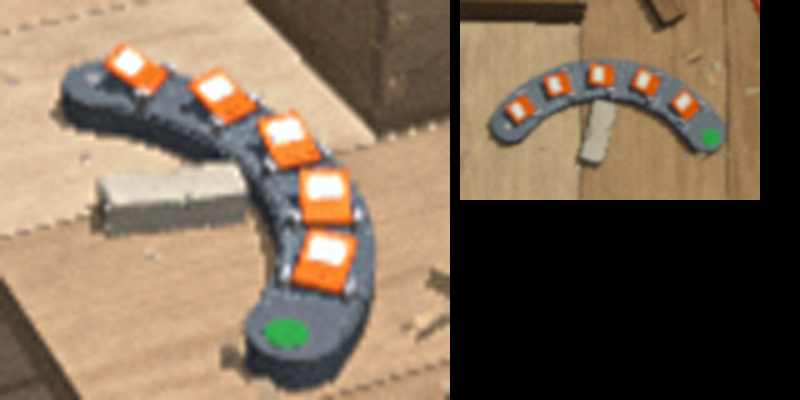

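All five tags lie well over towards the far end, and the rack and stone haven't moved. The gripper is clear, so I'm handing in.

```bash
python3 -c "
from rig import r
print(r.close_job())"
```

```text
the job is handed in; nothing more can be done
None
```

The job is handed in at about 8 s: all five tags were tipped in order from the green-dot end and lie well over towards the other end, the pictures show the rack and stone where they were, and the force readings stayed under about 1.5 N, but the hand-in returned no verdict.

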